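# Fit the fan relay and hold the drying box ajar

### The job

The drying box of wooden shingles has to be aired with its fan running. Push the relay block fully home in the pocket of its socket and swing the socket's locking lever fully shut over it; then break the lid of the box, which has a bar handle, free from its sticky seal and hold it just slightly open, with a gap of about 4 cm at its front edge, never letting it fly open beyond 8 cm. Finish while still holding the lid steady like that (it falls shut if let go), and leave the other things on the bench where they are.

Things in the scene. Friction and masses are not known exactly. Their poses are not given: they have to be found in the camera images.
- relay: the relay: loose upright grey plastic block, 24 mm along its x, 32 mm along its y, 50 mm tall, about 60 g, with a plain white top face; the lowest 6 mm is a black foot 20 x 28 mm. Origin at the centre of its underside. It starts standing on the bench in the middle, in a row with the offcut and the glue pot.
- socket: relay socket, grey plastic, fixed to the bench: base plate 90 (x) x 160 (y) x 6 mm with a raised block 51 x 59 mm, 24 mm high, round the pocket. The pocket is 27 mm along the socket's x and 35 mm along its y, and goes down to the bench plate, whose top is 6 mm above the bench, so the seated relay's underside is at z = 6 mm and its top at 56 mm. Origin on the bench below the pocket's centre; z up. The relay's x must lie along the socket's x (either way round).
- lever (a joint): locking lever of the socket, turning about a vertical pin; 0 = fully shut (end stop; it points along the socket's -y, across the top of the pocket), positive = open (turning counter-clockwise seen from above, towards the socket's +x), at most 1.85; starts 1.3 to 1.75. It stays where it is left (about 0.5 N at its knob moves it). Its flat steel arm is 12 mm wide and lies 58.5 to 64.5 mm above the bench, passing 2.5 mm over a seated relay.
- lever_knob (a point): middle of the upright round black knob at the lever's free end, 100 mm from the pin: 16 mm diameter, from 58.5 to 90.5 mm above the bench; this point is 76.5 mm above the bench
- lever_pivot (a point): on the axis of the lever's pin (18 mm diameter post), 55 mm from the pocket's centre along the socket's +y, 58.5 mm above the bench
- drying_box: clear plastic box with wooden shingles inside, fixed to the bench, 210 (x) x 190 (y) x 110 mm high. Origin on the bench straight below the lid's handle: the box reaches from 30 mm in front of it (-x) to 180 mm behind it (+x) and 95 mm to either side; z up, -x towards the robot.
- lid (a joint): grey box lid hinged on its far (+x) top edge: 0 = shut, positive = front edge rises (rad), stop 0.45. The front edge is 210 mm from the hinge: 0.2 rad is a gap of about 4 cm. A sprung seal at the front holds it: about 13 N up at the handle breaks it free, peaking before 0.01 rad and fading to nothing at 0.05 rad; beyond that only the lid's weight, about 2 N at the handle, remains. It falls shut when let go
- lid_handle (a point): middle of the lid's steel bar handle, a bar about 100 mm long along the box's y, about 10 mm thick, 35 mm above the lid's top face and 158 mm above the bench when shut; there is free room between bar and lid for fingers; 180 mm from the hinge along the lid
- lid_hinge (a point): middle of the lid's hinge axis, which runs along the box's y, 111 mm above the bench
- offcut: bystander: pine block 44 x 30 x 24 mm with a round hole, origin under its centre; leave it alone
- glue_pot: bystander: small open black cup, 42 mm across, 40 mm tall, origin under its centre; leave it alone
- brush: bystander: brush lying on the bench at the left; leave it alone
- driver: bystander: screwdriver lying at the right; leave it alone
- bowl: bystander: black bowl 76 mm across, 40 mm high, standing farther away than the row; leave it alone

How it is judged:
On the way, in this order (a step that is already met when the one before it is completed fails the run):
1. relay fully home in the pocket, lever still open (horizontal distance between relay and socket below 0.004 m and z of relay in the frame of socket below 0.0085 m and angle between relay's own z axis and vertical below 0.08 rad and angle between the x axis of relay and the x axis of socket, either way round below 0.2 rad and value of joint lever above 0.4 rad and value of joint lid below 0.04 rad), for 0.2 s.
2. lever swung shut over the seated relay, lid still shut (value of joint lever below 0.12 rad and z of relay in the frame of socket below 0.0085 m and value of joint lid below 0.04 rad), for 0.2 s.
At the end, for the whole second after the job is handed in: The relay is fully home in the pocket (underside at most 2.5 mm above the pocket floor, within 4 mm of its centre) and the lever shut to within 0.12 rad, while the gripper's fingers alone hold the lid steadily open at 0.12 to 0.29 rad (25 to 60 mm gap at the front edge), moving less than 0.05 rad/s (horizontal distance between relay and socket below 0.004 m and z of relay in the frame of socket below 0.0085 m and angle between relay's own z axis and vertical below 0.08 rad and angle between the x axis of relay and the x axis of socket, either way round below 0.2 rad and value of joint lever below 0.12 rad and value of joint lid between 0.12 and 0.29 rad and velocity of joint lid between -0.05 and 0.05 rad/s and contact force between the fingers and lid above 1 N and contact force between lid and relay below 0.1 N and contact force between lid and offcut below 0.1 N and contact force between lid and glue_pot below 0.1 N); the arm keeps its last pose, push and grip.
It fails at once if the lid flies open beyond 0.4 rad (gap over 8 cm) (value of joint lid above 0.4 rad).
It fails at once if a bystander is moved more than 3 cm (distance of any of offcut, glue_pot, brush, driver, bowl from where it was at the start of the episode above 0.03 m).
It also fails if it takes over 72 s, if anything falls off the work surface, if the arm or the gripper's body presses on something with over 40 N, if the wrist force passes 120 N, or if a joint passes its speed limit or range.

### The arm

A 6-joint arm with a two-finger parallel gripper is mounted at the origin on the work surface. World frame = base frame: x ahead of the robot, y to its left, z up, the work surface at z = 0. Lengths are in m, angles in rad, forces in N, time in s.
With the tool pointing down it reaches from about 0.375 to 0.975 m from the base axis. Payload 3.8 kg.
Tool frame: the origin (TCP) lies at the very end of the fingers, on their centre line; the grasp point (between the pads) lies 19 mm behind it; z points along the fingers, y is the direction in which the jaws open and shut (so a half turn about z gives the same grasp; the last joint's range is limited). The gripper opens to 85 mm and grips with 20 to 120 N. Pads are 22 mm wide; open, the fingers measure 114 mm over their backs; the gripper's body (76 mm by 85 mm) begins 54 mm behind the grasp point. The pads swing forward as they close: fully open they stand 13 mm farther back than shut.
Start: joints at [1.223, 0.264, 1.604, -0, 1.274, -0.037], TCP at [0.206, 0.643, 0.231] pointing down, gripper open.
Joint ranges: [-2.63, 2.63], [-0.94, 2.18], [0.31, 2.57], [-1.31, 4.45], [0, 2.66], [-2.55, 2.55]. Speed limits (rad/s): [2.57, 2.57, 3.14, 3.14, 3.14, 3.14].

### API

Orientations are given as a rotation vector (axis times angle).
In Python, from workcell import read_state, read_camera, camera_info, finish_job gives the robot as it stands. The module is installed in compiled form; this text tells all that it offers.
- The arm moves only by the tool play_rows, never from a script. Its argument "motion" is a list of rows, each a list of 5 numbers: the shift along the tool's x, y, z in units of 1000 mm (1.0 is 1000 mm), then the turn about the tool's z in units of 2 pi rad (1.0 is 2 pi rad), then the finger opening in mm, from 0 to 85.4. A call has 1 to 5 rows; each row shifts and turns the commanded pose from where the row before left it, along the tool's axes as they then stand; what a row does not reach is not made up. A row lasts 1/8 s, in which the tool goes at most 62.5 mm and 10.7 degrees, less where a joint would pass 70% of its speed; a pose out of reach is approached as far as the arm can. A call with a number of a shift or a turn outside -1 to 1 is refused whole. A call with a gripper value outside its range is refused whole. The fingers move at their own pace and stop on an object; "squeeze" is the grip in N (left out, the last holds). Time passes only in rows, so rows that do not move let the fingers close. It gives the time, the measured TCP pose, the force and the opening at its end, in the units of the state.
- read_state(): the state, without advancing time (a new reading comes with each control period).
- read_camera(name): name is "scene" or "top" or "wrist"; returns the picture (480x640x3 uint8, red, green, blue); there is no depth.
- camera_info(name): a dict with "intrinsics" (3x3 intrinsics, pixels), "dist_coeffs" ([k1, k2, p1, p2, k3] as OpenCV has them; the pictures are not rectified), "pose" (4x4, takes a point from camera to world coordinates). Camera axes: x right, y down, z forward; pixel columns grow to the right and rows downward; lengths in m; the calibration is good to about 2 mm. A picture is of the moment at which its call begins: read the wrist's pose just before it. camera_info takes no time and is no camera call; for the wrist camera it gives the pose at the moment of the call.
- finish_job(): hands the job in, once; it reports no verdict.
The state is a dict: "time": time; "q": joint angles; "joint_vel": joint speeds; "joint_torque": joint torques, N m; "tool_pos": TCP position; "tcp_rot": TCP orientation; "wrist_force": force on the tool from outside, world axes, zero at the start; "torque": the same for the moment, N m; "width": opening from 0.0 (shut) to 1.0 (fully open).
Only numpy, scipy, OpenCV 4.12 (cv2) and the standard library are available. Lean on these libraries where they do the work, as an engineer would, in place of code of your own. Each camera call takes 0.05 s, during which the arm holds its last target. There are 200 camera calls.

## Working session

There is one attempt and no reset: what is moved stays moved. The work goes in short steps, Python scripts to look and compute and a tool call to move; the robot and the scene stay as the last step left them, time stands still between calls to the robot, and variables do not carry over. Pictures are saved under pics/ and viewed, about 8 in all and at most 12, crops included, and the job is handed in when it is done.

Besides the shell and the picture viewer there is one more tool, called after ">>>" as a command line: name --pt "numbers of a row" for each row, then --argument value for the rest. play_rows: Moves the arm, as the interface text tells. Shifts and turns lie within -1 to 1; 1 stands for 1000 mm of shift or 2 pi rad of turn. Its arguments: {"type":"object","properties":{"motion":{"type":"array","items":{"type":"array","items":{"type":"number"}}},"squeeze":{"type":"number"}},"required":["motion"]}

```bash
mkdir -p pics; python3 - <<'E'
from workcell import *
import cv2
s=read_state();print(s)
for n in("top","scene"):
    i=camera_info(n);print(n,i)
    cv2.imwrite(f"pics/{n}0.png",read_camera(n)[...,::-1])
E
```

```text
{'time': 0.0, 'q': array([ 1.22309387e+00,  2.64776438e-01,  1.60538516e+00,  1.12267483e-05,
        1.27369179e+00, -3.69076070e-02]), 'joint_vel': array([-0.00230322, -0.00041763,  0.00126044,  0.00067577,  0.00085992,
       -0.00108444]), 'joint_torque': array([-1.07764536e-03, -5.15120423e+01, -3.67316759e+01, -8.14097393e-05,
        1.29376526e-02,  8.23865093e-06]), 'tool_pos': array([0.20617822, 0.64196957, 0.22994031]), 'tcp_rot': array([-0.48616924, -3.10329679,  0.00348199]), 'wrist_force': array([ 0.78027986, -0.0299157 , -0.52494622]), 'torque': array([ 0.00494467,  0.00048251, -0.01585835]), 'width': 1.0052250815181771}
top {'intrinsics': array([[491.59006946,   0.        , 321.47945708],
       [  0.        , 491.59006946, 247.38076757],
       [  0.        ,   0.        ,   1.        ]]), 'dist_coeffs': array([-0.00972925,  0.        ,  0.        ,  0.        ,  0.        ]), 'pose': array([[ 6.02711604e-04, -9.91142702e-01,  1.32799778e-01,
         4.64740626e-01],
       [-9.99983462e-01, -1.35691585e-03, -5.58883166e-03,
        -2.97743773e-02],
       [ 5.71952783e-03, -1.32794213e-01, -9.91127128e-01,
         1.22176143e+00],
       [ 0.00000000e+00,  0.00000000e+00,  0.00000000e+00,
         1.00000000e+00]])}
scene {'intrinsics': array([[616.0155481 ,   0.        , 314.83615643],
       [  0.        , 616.0155481 , 245.58599218],
       [  0.        ,   0.        ,   1.        ]]), 'dist_coeffs': array([-0.01312764,  0.        ,  0.        ,  0.        ,  0.        ]), 'pose': array([[-0.42301531,  0.68914393, -0.58833553,  1.47828685],
       [ 0.90610046,  0.31718013, -0.27996201,  0.41238548],
       [-0.00632578, -0.6515193 , -0.75860568,  1.28438257],
       [ 0.        ,  0.        ,  0.        ,  1.        ]])}
```

View pics/top0.png

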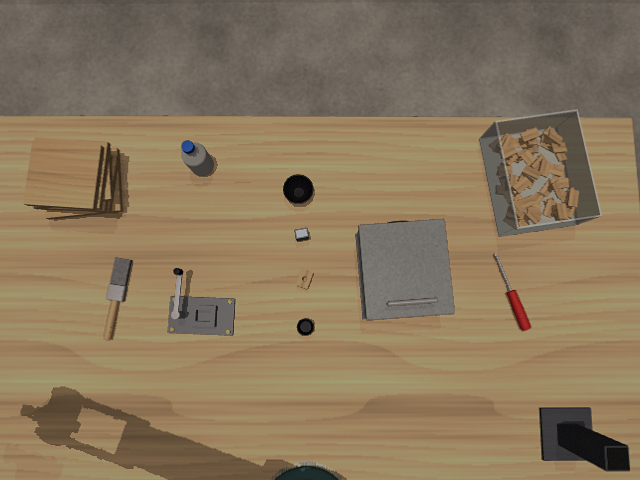

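View pics/scene0.png

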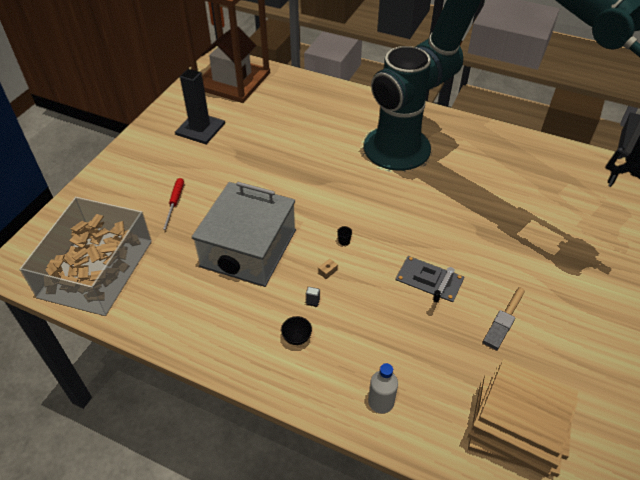

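Top view: relay (302,234), offcut (305,280), glue pot (306,327), socket pocket about (205,316) with pivot (177,316) and knob (178,271), and handle bar (411,302). I'll zoom in and measure.

```bash
cat > h.py <<'E'
import numpy as np, cv2
from workcell import *
from scipy.spatial.transform import Rotation as R
def ray(i,uv,z):
    "pixels -> world points on plane z"
    n=cv2.undistortPoints(np.array(uv,float).reshape(-1,1,2),i["intrinsics"],i["dist_coeffs"]).reshape(-1,2)
    P=i["pose"]; d=np.c_[n,np.ones(len(n))]@P[:3,:3].T; o=P[:3,3]
    return o+d*((z-o[2])/d[:,2])[:,None]
def proj(i,p):
    T=np.linalg.inv(i["pose"]); return cv2.projectPoints(np.array(p,float).reshape(-1,1,3),cv2.Rodrigues(T[:3,:3])[0],T[:3,3],i["intrinsics"],i["dist_coeffs"])[0].reshape(-1,2)
E
python3 - <<'E'
from h import *
im=cv2.imread("pics/top0.png");i=camera_info("top")
for n,uv,z in[("relay",(302,232),.05),("pivot",(177,316),.0645),("knob",(178,271),.09),("pocket",(205.5,316),.03),("hl",(388,303),.158),("hr",(436,300),.158),("offcut",(305,280),.02),("pot",(306,327),.03),("bowl",(298,189),.03)]:
    print(n,ray(i,[uv],z)[0].round(4))
c=lambda x,y,w,h,k:cv2.resize(im[y:y+h,x:x+w],None,fx=k,fy=k,interpolation=cv2.INTER_CUBIC)
a=c(160,260,80,80,5);b=c(280,220,40,40,10)
cv2.imwrite("pics/z.png",np.hstack([a,b]))
E
```

```text
relay [0.6591 0.0107 0.05  ]
pivot [0.458  0.3003 0.0645]
knob [0.561  0.2947 0.09  ]
pocket [0.4579 0.2417 0.03  ]
hl [ 0.4867 -0.1791  0.158 ]
hr [ 0.4931 -0.2828  0.158 ]
offcut [0.5453 0.0037 0.02  ]
pot [0.432  0.0005 0.03  ]
bowl [0.7707 0.0219 0.03  ]
```

View pics/z.png

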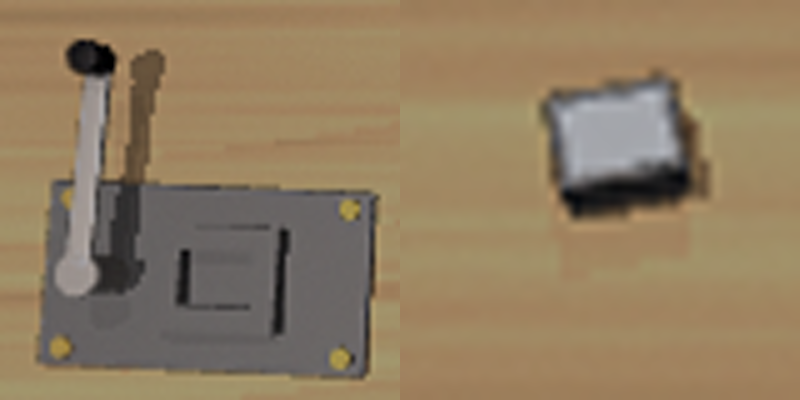

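```bash
cat >> h.py <<'E'
def plan(xyz,yaw,step=.06,pos=None):
    "rows (tool shift /1000mm, turn /2pi) to TCP xyz with jaw (tool y) direction yaw deg (mod 180)"
    s=read_state(); M=R.from_rotvec(s["tcp_rot"]); p=s["tool_pos"]; A=M.as_matrix()
    y0=np.degrees(np.arctan2(A[1,1],A[0,1])); d=(yaw-y0+90)%180-90
    print("t %.2f at"%s["time"],p.round(4),"yaw %.2f"%y0,"z-tilt",A[:2,2].round(4),"F",s["wrist_force"].round(1),"w %.3f"%s["width"])
    D=np.array(xyz)-p; n=max(1,int(np.ceil(max(np.linalg.norm(D)/step,abs(d)/10.5))))
    for k in range(n):
        B=R.from_euler("z",d*k/n,degrees=True)*M
        print((B.inv().apply(D/n)).round(4).tolist(),"turn %.4f"%(-d/n/360))
E
python3 - <<'E'
from h import *
i=camera_info("top")
q=np.array([(545,100),(665,75),(690,170),(570,190)])/10+[280,220]
w=ray(i,q,.05);print("relay",w.mean(0),w.round(4)[:,:2].tolist())
q=np.array([(55,182),(377,195),(367,377),(38,362)])/5+[160,260]
w=ray(i,q,.006);print("sock",w.mean(0),w.round(4)[:,:2].tolist())
v=w[0]-w[1]+w[3]-w[2];print("sock yaw of y",np.degrees(np.arctan2(v[1],v[0])),"size",np.linalg.norm(w[0]-w[1]),np.linalg.norm(w[0]-w[3]))
plan((.60,.011,.23),0)
print(R.from_rotvec(read_state()["tcp_rot"]).inv().apply(camera_info("wrist")["pose"][:3,3]-read_state()["tool_pos"]),camera_info("wrist")["pose"].round(3))
E
```

```text
relay [ 0.65594914 -0.08531346  0.05      ] [[0.6642, -0.0678], [0.6703, -0.0969], [0.6471, -0.1028], [0.6422, -0.0738]]
sock [0.45844767 0.2561626  0.006     ] [[0.5054, 0.3336], [0.4993, 0.175], [0.411, 0.1778], [0.418, 0.3383]]
sock yaw of y 87.63420260778635 size 0.15870045791638387 0.0875241941004483
t 0.10 at [0.2062 0.642  0.23  ] yaw 72.19 z-tilt [-0.0007 -0.002 ] F [ 0.4  0.9 -0.1] w 0.999
[-0.0437, -0.037, 0.0001] turn 0.0154
[-0.0471, -0.0326, 0.0001] turn 0.0154
[-0.05, -0.0278, 0.0001] turn 0.0154
[-0.0524, -0.0229, 0.0] turn 0.0154
[-0.0544, -0.0177, 0.0] turn 0.0154
[-0.0559, -0.0123, 0.0] turn 0.0154
[-0.0568, -0.0069, 0.0] turn 0.0154
[-0.0572, -0.0014, 0.0] turn 0.0154
[-0.0571, 0.0042, -0.0] turn 0.0154
[-0.0564, 0.0097, -0.0] turn 0.0154
[-0.0552, 0.0151, -0.0] turn 0.0154
[-0.0535, 0.0204, -0.0] turn 0.0154
[-0.0512, 0.0255, -0.0001] turn 0.0154
[ 8.52936012e-02 -2.50664006e-05 -1.42332517e-01] [[ 0.305  0.9    0.311  0.125]
 [ 0.952 -0.287 -0.102  0.668]
 [-0.002  0.328 -0.945  0.372]
 [ 0.     0.     0.     1.   ]]
```

>>> play_rows --pt "-0.047 -0.038 0 0.0129 85" --pt "-0.049 -0.034 0 0.0129 85" --pt "-0.052 -0.03 0 0.0129 85" --pt "-0.054 -0.026 0 0.0129 85" --pt "-0.056 -0.021 0 0.0129 85"

```text
time: 0.72
tool_pos: [0.3698, 0.389, 0.2308]
tcp_rot: [-1.104, -2.941, 0.001]
wrist_force: [1.7, 1.0, 1.0]
width: 0.994
```

>>> play_rows --pt "-0.057 -0.017 0 0.0129 85" --pt "-0.058 -0.012 0 0.0129 85" --pt "-0.059 -0.007 0 0.0129 85" --pt "-0.059 -0.003 0 0.0129 85" --pt "-0.059 0.002 0 0.0129 85"

```text
time: 1.35
tool_pos: [0.5289, 0.1392, 0.2309]
tcp_rot: [-1.674, -2.658, 0.0]
wrist_force: [0.5, 0.4, 0.3]
width: 0.995
```

```bash
python3 - <<'E'
from h import *
plan((.657,.011,.17),12)
E
```

```text
t 1.35 at [0.5289 0.1392 0.2309] yaw 25.59 z-tilt [-0.0004  0.0001] F [0.5 0.4 0.3] w 0.995
[-0.0428, 0.0151, 0.0152] turn 0.0094
[-0.0418, 0.0176, 0.0152] turn 0.0094
[-0.0407, 0.02, 0.0152] turn 0.0094
[-0.0394, 0.0224, 0.0152] turn 0.0094
```

>>> play_rows --pt "-0.043 0.015 0.015 0.0094 85" --pt "-0.042 0.018 0.015 0.0094 85" --pt "-0.041 0.02 0.015 0.0094 85" --pt "-0.039 0.022 0.015 0.0094 85" --pt "0 0 0 0 85"

```text
time: 1.98
tool_pos: [0.6574, 0.0104, 0.1684]
tcp_rot: [-1.975, -2.44, 0.004]
wrist_force: [-0.3, 0.1, 0.2]
width: 0.997
```

```bash
python3 - <<'E'
from h import *
s=read_state();i=camera_info("wrist");im=read_camera("wrist")
import pickle;pickle.dump((s,i,im),open("w1.pkl","wb"))
cv2.imwrite("pics/w1.png",im[...,::-1])
g=im.astype(int);m=((g.min(2)>110)&(g.max(2)-g.min(2)<25)).astype(np.uint8)
n,l,st,c=cv2.connectedComponentsWithStats(m)
for k in range(1,n):
    if st[k,4]>300:
        r=cv2.minAreaRect(np.argwhere(l==k)[:,::-1].astype(np.float32));q=cv2.boxPoints(r);w=ray(i,q,.05)
        e=np.diff(np.r_[w,w[:1]],axis=0)[:,:2];print(st[k],w.mean(0).round(4),np.linalg.norm(e,axis=1).round(4),np.degrees(np.arctan2(e[:,1],e[:,0])).round(1))
plan((.657,.011,.17),12)
E
```

```text
[309 219  25  35 817] [0.6562 0.0136 0.05  ] [0.0166 0.025  0.0171 0.025 ] [  12.1  -77.3 -167.8  101.5]
t 2.02 at [0.6567 0.0119 0.1693] yaw 12.11 z-tilt [-0.0034  0.0003] F [-1.8 -0.  -1. ] w 0.996
[-0.0009, 0.0001, -0.0007] turn 0.0003
```

View pics/w1.png

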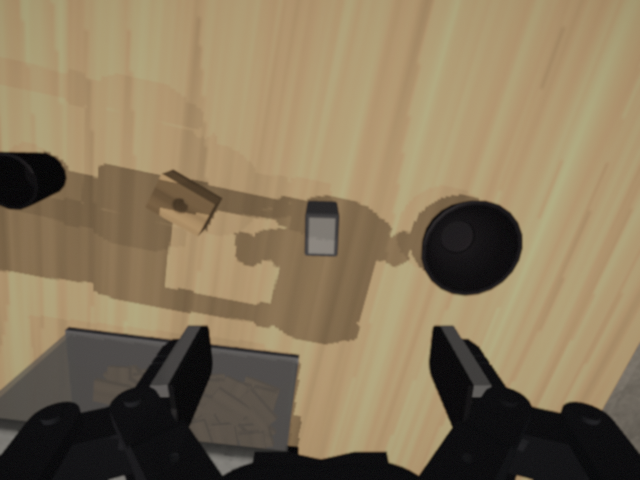

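```bash
python3 - <<'E'
from h import *
import pickle
s,i,im=pickle.load(open("w1.pkl","rb"))
g=im.sum(2)//3
print("col",list(zip(range(198,264,2),g[198:264:2,319:325].mean(1).astype(int))))
print("row",list(zip(range(296,348,2),g[228:246,296:348:2].mean(0).astype(int))))
plan((.656,.0136,.028),12,.05)
E
```

```text
col [(198, np.int64(98)), (200, np.int64(83)), (202, np.int64(44)), (204, np.int64(40)), (206, np.int64(40)), (208, np.int64(40)), (210, np.int64(40)), (212, np.int64(43)), (214, np.int64(55)), (216, np.int64(68)), (218, np.int64(105)), (220, np.int64(120)), (222, np.int64(120)), (224, np.int64(120)), (226, np.int64(120)), (228, np.int64(120)), (230, np.int64(120)), (232, np.int64(120)), (234, np.int64(120)), (236, np.int64(120)), (238, np.int64(124)), (240, np.int64(129)), (242, np.int64(132)), (244, np.int64(132)), (246, np.int64(132)), (248, np.int64(132)), (250, np.int64(132)), (252, np.int64(126)), (254, np.int64(87)), (256, np.int64(94)), (258, np.int64(112)), (260, np.int64(112)), (262, np.int64(112))]
row [(296, np.int64(108)), (298, np.int64(108)), (300, np.int64(107)), (302, np.int64(104)), (304, np.int64(88)), (306, np.int64(65)), (308, np.int64(95)), (310, np.int64(124)), (312, np.int64(126)), (314, np.int64(126)), (316, np.int64(125)), (318, np.int64(125)), (320, np.int64(124)), (322, np.int64(125)), (324, np.int64(124)), (326, np.int64(124)), (328, np.int64(124)), (330, np.int64(124)), (332, np.int64(123)), (334, np.int64(101)), (336, np.int64(65)), (338, np.int64(83)), (340, np.int64(105)), (342, np.int64(104)), (344, np.int64(102)), (346, np.int64(101))]
t 2.02 at [0.6567 0.0119 0.1693] yaw 12.11 z-tilt [-0.0034  0.0003] F [-1.8 -0.  -1. ] w 0.996
[0.0006, 0.0001, 0.0471] turn 0.0001
[0.0006, 0.0001, 0.0471] turn 0.0001
[0.0006, 0.0001, 0.0471] turn 0.0001
```

>>> play_rows --pt "0.001 0 0.047 0 60" --pt "0.001 0 0.047 0 60" --pt "0 0 0.047 0 60" --pt "0 0 0 0 60"

```text
time: 2.52
tool_pos: [0.6516, 0.0161, 0.026]
tcp_rot: [-1.966, -2.44, 0.009]
wrist_force: [-0.2, -1.2, -0.2]
width: 0.705
```

>>> play_rows --pt "0 0 0 0 15" --pt "0 0 0 0 15" --pt "0 0 0 0 15" --pt "0 0 0 0 15" --pt "0 0 0 0 15" --squeeze 35

```text
time: 3.15
tool_pos: [0.6591, 0.0151, 0.0337]
tcp_rot: [1.97, 2.442, 0.005]
wrist_force: [-2.0, 1.0, 6.9]
width: 0.272
```

>>> play_rows --pt "0 0 -0.03 0 15" --pt "0 0 -0.05 0 15" --pt "0 0 -0.05 0 15" --pt "0 0 0 0 15"

```text
time: 3.65
tool_pos: [0.6614, 0.0147, 0.1681]
tcp_rot: [1.966, 2.437, 0.013]
wrist_force: [0.6, -0.3, -0.5]
width: 0.268
```

```bash
python3 - <<'E'
from h import *
s=read_state();i=camera_info("wrist");im=read_camera("wrist")
import pickle;pickle.dump((s,i,im),open("w2.pkl","wb"))
cv2.imwrite("pics/w2.png",cv2.resize(im[220:480,200:440,::-1],None,fx=2.3,fy=2.3))
plan((.4584,.2417,.17),-2.4)
E
```

```text
t 3.70 at [0.6593 0.0148 0.1648] yaw 12.21 z-tilt [ 0.0078 -0.0001] F [ 0.4 -0.2 -1.2] w 0.274
[0.044, -0.0247, -0.0011] turn 0.0068
[0.043, -0.0266, -0.0012] turn 0.0068
[0.0418, -0.0284, -0.0012] turn 0.0068
[0.0405, -0.0301, -0.0012] turn 0.0068
[0.0392, -0.0318, -0.0012] turn 0.0068
[0.0378, -0.0335, -0.0012] turn 0.0068
```

View pics/w2.png

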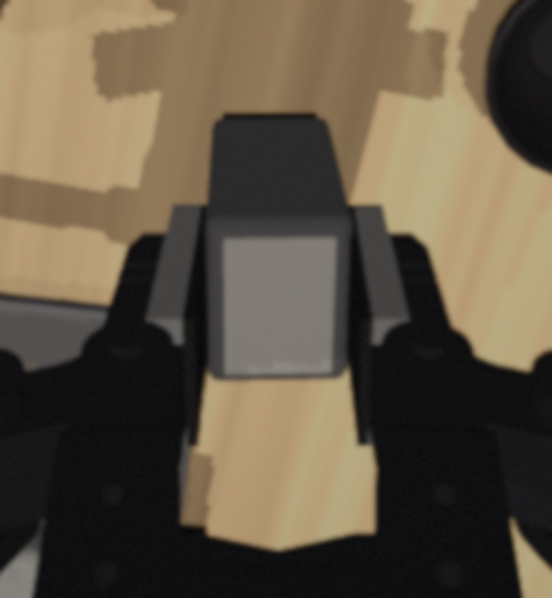

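```bash
python3 - <<'E'
from h import *
import pickle
s,i,im=pickle.load(open("w2.pkl","rb"))
# camera in tool frame (poses are of same moment)
M=R.from_rotvec(s["tcp_rot"]);T=i["pose"].copy();T[:3,3]=M.inv().apply(T[:3,3]-s["tool_pos"]);T[:3,:3]=M.inv().as_matrix()@T[:3,:3];print(T.round(4))
j=dict(i,pose=T)
q=np.array([(207,218),(347,218),(346,377),(210,377)])/2.3+[200,220]
for z in(-.018,-.022,-.026):
    w=ray(j,q,z);print(z,w.round(4)[:,:2].tolist(),w.mean(0).round(4),np.ptp(w,axis=0).round(4))
b=np.array([(222,115),(316,115)])/2.3+[200,220];print("foot",ray(j,b,.028).round(4))
for k in range(4): read_camera("top"); r=read_state();print(r["tool_pos"].round(4),r["wrist_force"].round(1))
plan((.4584,.2417,.17),-2.4)
E
```

```text
[[ 9.000e-04 -9.447e-01 -3.280e-01  8.490e-02]
 [ 1.000e+00  9.000e-04  1.000e-04 -6.000e-04]
 [ 2.000e-04 -3.280e-01  9.447e-01 -1.423e-01]
 [ 0.000e+00  0.000e+00  0.000e+00  1.000e+00]]
-0.018 [[0.0163, -0.0115], [0.0163, 0.0105], [-0.0138, 0.0111], [-0.0138, -0.0117]] [ 0.0013 -0.0004 -0.018 ] [0.0302 0.0229 0.    ]
-0.022 [[0.0185, -0.0111], [0.0186, 0.0101], [-0.0106, 0.0107], [-0.0106, -0.0114]] [ 0.004  -0.0004 -0.022 ] [0.0292 0.0221 0.    ]
-0.026 [[0.0207, -0.0108], [0.0208, 0.0097], [-0.0074, 0.0104], [-0.0075, -0.011]] [ 0.0066 -0.0004 -0.026 ] [0.0282 0.0214 0.    ]
foot [[ 0.0148 -0.0118  0.028 ]
 [ 0.0149  0.0075  0.028 ]]
[0.6575 0.0148 0.1621] [-1.7 -0.2 -1.6]
[0.6563 0.0148 0.1601] [-0.3 -0.1 -1.4]
[0.6556 0.0148 0.159 ] [-0.   0.3 -1.3]
[0.6553 0.0148 0.1584] [-0.3  0.1 -1.2]
t 3.90 at [0.6553 0.0148 0.1584] yaw 12.21 z-tilt [-0.0034  0.    ] F [-0.3  0.1 -1.2] w 0.272
[0.0439, -0.0241, -0.0018] turn 0.0068
[0.0428, -0.0259, -0.0018] turn 0.0068
[0.0417, -0.0277, -0.0018] turn 0.0068
[0.0405, -0.0295, -0.0018] turn 0.0068
[0.0392, -0.0312, -0.0018] turn 0.0068
[0.0378, -0.0328, -0.0018] turn 0.0068
```

```bash
python3 - <<'E'
from h import *
plan((.458,.185,.165),-2.4)
E
```

```text
t 3.90 at [0.6553 0.0148 0.1584] yaw 12.21 z-tilt [-0.0034  0.    ] F [-0.3  0.1 -1.2] w 0.272
[0.0416, -0.0314, -0.0012] turn 0.0081
[0.04, -0.0335, -0.0012] turn 0.0081
[0.0382, -0.0355, -0.0012] turn 0.0081
[0.0363, -0.0374, -0.0012] turn 0.0081
[0.0344, -0.0392, -0.0012] turn 0.0081
```

>>> play_rows --pt "0.0416 -0.0314 -0.0014 0.0081 15" --pt "0.04 -0.0335 -0.0014 0.0081 15" --pt "0.0382 -0.0355 -0.0014 0.0081 15" --pt "0.0363 -0.0374 -0.0014 0.0081 15" --pt "0.0344 -0.0392 -0.0014 0.0081 15"

```text
time: 4.53
tool_pos: [0.4567, 0.1854, 0.1655]
tcp_rot: [-2.268, -2.172, 0.004]
wrist_force: [-0.7, 0.7, -0.8]
width: 0.271
```

>>> play_rows --pt "0 0 0 0 15" --pt "0 0 0 0 15" --pt "0 0 0 0 15" --pt "0 0 0 0 15"

```text
time: 5.03
tool_pos: [0.4598, 0.1843, 0.167]
tcp_rot: [-2.268, -2.173, 0.001]
wrist_force: [0.5, 0.5, -1.1]
width: 0.275
```

```bash
python3 - <<'E'
from h import *
s=read_state();i=camera_info("wrist");im=read_camera("wrist")
import pickle;pickle.dump((s,i,im),open("w3.pkl","wb"))
cv2.imwrite("pics/w3.png",cv2.resize(im[:,:,::-1],(800,600)))
plan((.458,.185,.165),-2.4)
E
```

```text
t 5.08 at [0.4598 0.1843 0.1671] yaw -2.44 z-tilt [-0.0003 -0.0002] F [ 0.  -0.4  0.2] w 0.270
[0.0006, -0.0018, 0.0021] turn -0.0001
```

View pics/w3.png

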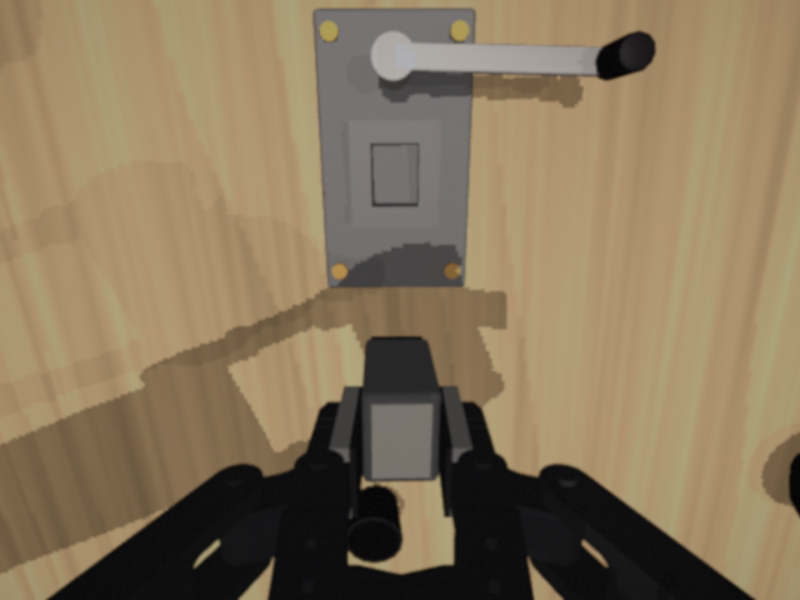

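```bash
python3 - <<'E'
from h import *
import pickle
s,i,im=pickle.load(open("w3.pkl","rb"))
a=cv2.resize(im[90:190,265:365,::-1],None,fx=6,fy=6,interpolation=cv2.INTER_CUBIC)
a=cv2.convertScaleAbs(a,alpha=2,beta=-100)
b=cv2.resize(im[265:390,280:360,::-1],None,fx=2.4,fy=2.4,interpolation=cv2.INTER_CUBIC)
c=np.zeros((600,800,3),np.uint8);c[:,:600]=a;c[:300,600:792]=b;cv2.imwrite("pics/z3.png",c)
E
```

```text
(no output)
```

View pics/z3.png

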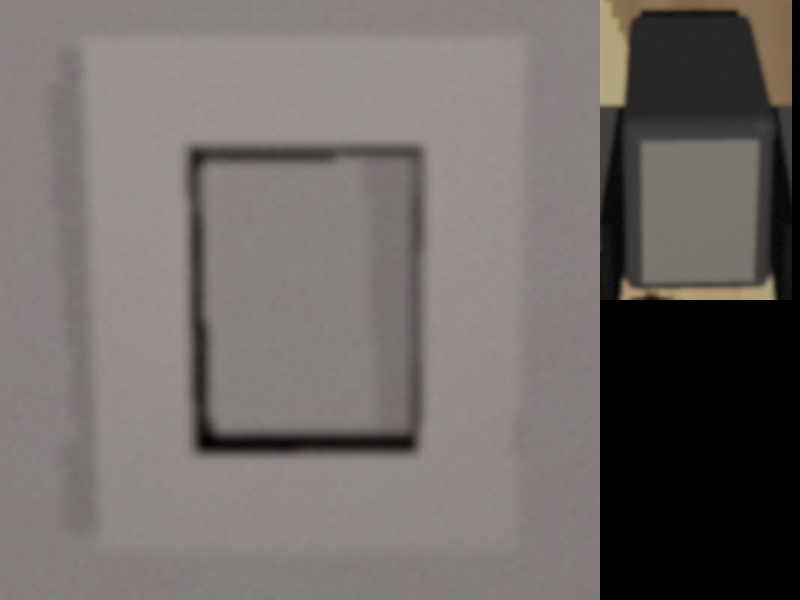

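```bash
python3 - <<'E'
from h import *
import pickle
s,i,im=pickle.load(open("w3.pkl","rb"))
ang=lambda v:np.degrees(np.arctan2(v[1],v[0]))
for n,q in(("block",[(82,36),(527,36),(515,552),(98,552)]),("pocket",[(188,146),(422,146),(417,452),(196,452)])):
  for z in(.024,.03):
    w=ray(i,np.array(q)/6+[265,90],z);print(n,z,w.mean(0).round(4),"sx %.4f %.4f sy %.4f %.4f"%tuple(np.linalg.norm(w[a]-w[b]) for a,b in((0,1),(2,3),(1,2),(0,3))),"yaw x %.1f y %.1f"%(ang(w[1]-w[0]+w[2]-w[3]),ang(w[0]-w[3]+w[1]-w[2])-90))
w=ray(i,np.array([(315,10),(474,10),(464,286),(328,286)])/1.25,.006);print("plate",w.mean(0),ang(w[1]-w[0]+w[2]-w[3]),ang(w[0]-w[3]+w[1]-w[2])-90)
M=R.from_rotvec(s["tcp_rot"]);T=i["pose"].copy();T[:3,3]=M.inv().apply(T[:3,3]-s["tool_pos"]);T[:3,:3]=M.inv().as_matrix()@T[:3,:3]
j=dict(i,pose=T);o=np.array([280,265])
for z in(-.012,-.015,-.018):
  w=ray(j,np.array([(25,118),(175,118),(168,286),(28,286)])/2.4+o,z);print("relay top",z,w.mean(0).round(4),np.ptp(w,0).round(4))
  w=ray(j,np.array([(40,140),(158,138),(154,284),(42,284)])/2.4+o,z);print("  white",w.mean(0).round(4),w[:,:2].round(4).tolist())
for z in(.03,.035): print("foot",z,ray(j,np.array([(40,12),(138,12)])/2.4+o,z).round(4))
print("knob",ray(i,[(638/1.25,50/1.25)],.0905),"pivot",ray(i,[(392/1.25,55/1.25)],.0645))
E
```

```text
block 0.024 [0.4589 0.251  0.024 ] sx 0.0509 0.0511 sy 0.0591 0.0591 yaw x -2.4 y -2.4
block 0.03 [0.459  0.2514 0.03  ] sx 0.0498 0.0500 sy 0.0578 0.0578 yaw x -2.4 y -2.4
pocket 0.024 [0.4589 0.2511 0.024 ] sx 0.0271 0.0267 sy 0.0350 0.0350 yaw x -2.4 y -2.3
pocket 0.03 [0.459  0.2515 0.03  ] sx 0.0266 0.0261 sy 0.0343 0.0343 yaw x -2.4 y -2.3
plate [0.45929089 0.25908182 0.006     ] -2.4008063436615212 -2.256018914808976
relay top -0.012 [-0.0029 -0.0002 -0.012 ] [0.032  0.0239 0.    ]
  white [-0.0045 -0.0003 -0.012 ] [[0.0092, -0.0096], [0.0095, 0.0091], [-0.0184, 0.0091], [-0.0185, -0.0098]]
relay top -0.015 [-0.0009 -0.0002 -0.015 ] [0.0313 0.0233 0.    ]
  white [-0.0025 -0.0003 -0.015 ] [[0.0109, -0.0094], [0.0113, 0.0089], [-0.0161, 0.0089], [-0.0161, -0.0096]]
relay top -0.018 [ 0.0012 -0.0002 -0.018 ] [0.0305 0.0228 0.    ]
  white [-0.0004 -0.0003 -0.018 ] [[0.0126, -0.0092], [0.013, 0.0087], [-0.0137, 0.0086], [-0.0137, -0.0094]]
foot 0.03 [[ 0.0138 -0.0119  0.03  ]
 [ 0.0139  0.0076  0.03  ]]
foot 0.035 [[ 0.0118 -0.0122  0.035 ]
 [ 0.0118  0.0079  0.035 ]]
knob [[0.56043729 0.3005246  0.0905    ]] pivot [[0.46052673 0.30649345 0.0645    ]]
```

>>> play_rows --pt "0.035 -0.0009 0 0 15" --pt "0.0347 -0.0009 0 0 15" --pt "0 0 0.05 0 15" --pt "0 0 0.04 0 15" --pt "0 0 0.006 0 15"

```text
time: 5.7
tool_pos: [0.4577, 0.253, 0.0679]
tcp_rot: [-2.266, -2.173, 0.011]
wrist_force: [0.5, -0.2, -0.9]
width: 0.275
```

>>> play_rows --pt "0 0 0 0 15" --pt "0 0 0 0 15" --pt "0 0 0 0 15" --pt "0 0 0 0 15" --pt "0 0 0 0 15"

```text
time: 6.32
tool_pos: [0.4605, 0.2548, 0.0718]
tcp_rot: [2.267, 2.175, 0.001]
wrist_force: [-0.2, 0.9, 0.0]
width: 0.275
```

```bash
python3 - <<'E'
from h import *
plan((.461,.254,.0625),-2.4)
s=read_state();i=camera_info("wrist");im=read_camera("wrist")
import pickle;pickle.dump((s,i,im),open("w4.pkl","wb"))
cv2.imwrite("pics/w4.png",cv2.resize(im[180:400,220:420,::-1],None,fx=2.7,fy=2.7,interpolation=cv2.INTER_CUBIC))
plan((.461,.254,.0625),-2.4)
E
```

```text
t 6.33 at [0.4605 0.2548 0.0718] yaw -2.36 z-tilt [0.0007 0.0004] F [-0.2  0.9  0. ] w 0.275
[-0.0008, 0.0006, 0.0093] turn 0.0001
t 6.38 at [0.4603 0.2547 0.0716] yaw -2.36 z-tilt [0.0004 0.0002] F [ 0.9 -0.  -0.1] w 0.276
[-0.0007, 0.0007, 0.0091] turn 0.0001
```

View pics/w4.png

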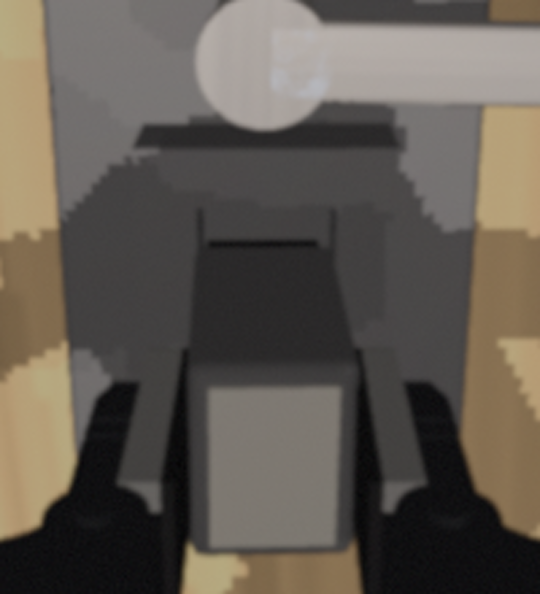

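>>> play_rows --pt "-0.0007 0.0007 0.004 0 15" --pt "0 0 0.005 0 15" --pt "0 0 0.004 0 15" --pt "0 0 0 0 15" --pt "0 0 0 0 15"

```text
time: 7.0
tool_pos: [0.4609, 0.254, 0.0582]
tcp_rot: [-2.267, -2.175, 0.0]
wrist_force: [-0.6, 0.5, -0.5]
width: 0.275
```

>>> play_rows --pt "0 0 0.003 0 15" --pt "0 0 0.003 0 15" --pt "0 0 0.002 0 15" --pt "0 0 0 0 15" --pt "0 0 0 0 15"

```text
time: 7.62
tool_pos: [0.4607, 0.2537, 0.0501]
tcp_rot: [-2.267, -2.175, 0.001]
wrist_force: [0.0, -1.3, -1.0]
width: 0.277
```

```bash
python3 - <<'E'
from h import *
plan((.461,.254,.0425),-2.4)
E
```

```text
t 7.62 at [0.4607 0.2537 0.0501] yaw -2.36 z-tilt [-0.0005 -0.0004] F [ 0.  -1.3 -1. ] w 0.277
[0.0003, 0.0003, 0.0076] turn 0.0001
```

>>> play_rows --pt "0 0.0003 0.003 0 15" --pt "0 0 0.003 0 15" --pt "0 0 0.002 0 15" --pt "0 0 0 0 15" --pt "0 0 0 0 15"

```text
time: 8.25
tool_pos: [0.4611, 0.2538, 0.042]
tcp_rot: [-2.267, -2.175, 0.001]
wrist_force: [0.3, -2.3, -2.2]
width: 0.272
```

>>> play_rows --pt "0 0 0.002 0 15" --pt "0 0 0 0 15" --pt "0 0 0 0 15"

```text
time: 8.62
tool_pos: [0.4612, 0.2538, 0.0402]
tcp_rot: [2.267, 2.175, -0.0]
wrist_force: [1.4, -3.3, 0.1]
width: 0.279
```

>>> play_rows --pt "0 0 0.002 0 15" --pt "0 0 0 0 15" --pt "0 0 0 0 15"

```text
time: 9.0
tool_pos: [0.4613, 0.2539, 0.0397]
tcp_rot: [2.266, 2.175, -0.0]
wrist_force: [-3.7, -5.5, 10.6]
width: 0.268
```

>>> play_rows --pt "0 0 0.002 0 15" --pt "0 0 0 0 15" --pt "0 0 0 0 15"

```text
time: 9.38
tool_pos: [0.4615, 0.2539, 0.0396]
tcp_rot: [2.266, 2.176, -0.001]
wrist_force: [-7.6, -8.1, 23.3]
width: 0.269
```

>>> play_rows --pt "0 0 -0.003 0 45" --pt "0 0 0 0 45" --pt "0 0 0 0 45" --pt "0 0 -0.03 0 45" --pt "0 0 -0.04 0 45"

```text
time: 10.0
tool_pos: [0.4597, 0.2535, 0.1081]
tcp_rot: [-2.266, -2.174, 0.006]
wrist_force: [0.6, 0.0, 0.3]
width: 0.53
```

>>> play_rows --pt "0 0 0 0 0" --pt "0 0 0 0 0" --pt "0 0 0 0 0" --pt "0 0 0 0 0" --pt "0 0 0 0 0"

```text
time: 10.62
tool_pos: [0.4607, 0.2537, 0.1085]
tcp_rot: [-2.266, -2.175, 0.002]
wrist_force: [-0.7, 0.1, -0.1]
width: -0.002
```

```bash
python3 - <<'E'
from h import *
s=read_state();i=camera_info("wrist");im=read_camera("wrist")
import pickle;pickle.dump((s,i,im),open("w5.pkl","wb"))
cv2.imwrite("pics/w5.png",cv2.resize(im[60:460,150:550,::-1],None,fx=1.5,fy=1.5,interpolation=cv2.INTER_CUBIC))
plan((.4589,.2511,.066),-2.4)
E
```

```text
t 10.68 at [0.4609 0.2538 0.1087] yaw -2.37 z-tilt [-0.0009 -0.0004] F [0.7 0.7 0.5] w 0.003
[-0.0027, -0.0019, 0.0427] turn 0.0001
```

View pics/w5.png

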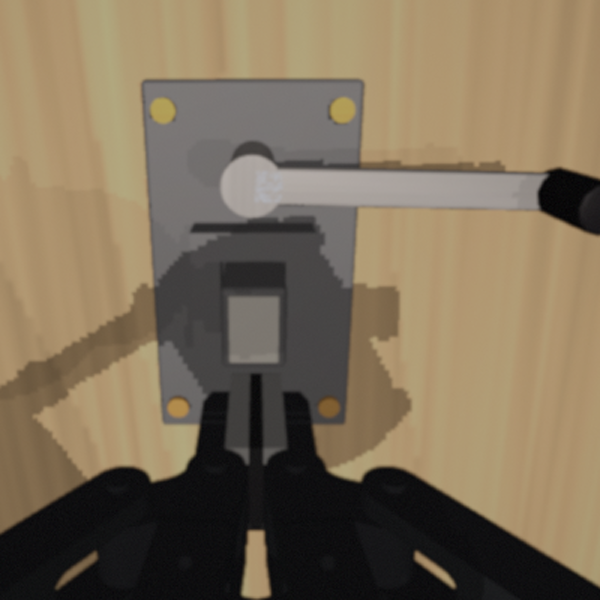

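>>> play_rows --pt "-0.0027 -0.0019 0.03 0 0" --pt "0 0 0.017 0 0" --pt "0 0 0.003 0 0" --pt "0 0 0.002 0 0" --pt "0 0 0 0 0"

```text
time: 11.3
tool_pos: [0.4598, 0.2517, 0.058]
tcp_rot: [2.266, 2.175, 0.002]
wrist_force: [-0.5, 0.5, -0.2]
width: 0.0
```

>>> play_rows --pt "0 0 0.002 0 0" --pt "0 0 0.001 0 0" --pt "0 0 0 0 0" --pt "0 0 0 0 0"

```text
time: 11.8
tool_pos: [0.4603, 0.2518, 0.0561]
tcp_rot: [2.266, 2.175, 0.003]
wrist_force: [-1.9, -0.2, 6.3]
width: 0.002
```

>>> play_rows --pt "0 0 0.002 0 0" --pt "0 0 0 0 0" --pt "0 0 0 0 0"

```text
time: 12.18
tool_pos: [0.4615, 0.2521, 0.0561]
tcp_rot: [2.265, 2.174, 0.006]
wrist_force: [-3.2, -3.1, 17.9]
width: 0.0
```

```bash
python3 - <<'E'
from h import *
plan((.4589,.2511,.15),-2.4)
E
```

```text
t 12.18 at [0.4615 0.2521 0.0561] yaw -2.35 z-tilt [0.0041 0.0014] F [-3.2 -3.1 17.9] w 0.000
[-0.0005, -0.0011, -0.0469] turn 0.0001
[-0.0005, -0.0011, -0.0469] turn 0.0001
```

>>> play_rows --pt "0 0 -0.03 0 0" --pt "0 0 -0.055 0 60" --pt "0.023 0.048 0 0 60" --pt "0.023 0.048 0 0 60" --pt "0 0 0 0 60"

```text
time: 12.8
tool_pos: [0.5602, 0.2946, 0.1376]
tcp_rot: [2.266, 2.174, 0.004]
wrist_force: [-0.2, -0.3, 0.1]
width: 0.702
```

>>> play_rows --pt "0 0 0 0 60" --pt "0 0 0 0 60"

```text
time: 13.05
tool_pos: [0.5557, 0.2928, 0.137]
tcp_rot: [-2.266, -2.175, 0.002]
wrist_force: [-0.0, 0.2, -0.2]
width: 0.705
```

```bash
python3 - <<'E'
from h import *
plan((.5604,.3005,.068),-2.4)
s=read_state();i=camera_info("wrist");im=read_camera("wrist")
cv2.imwrite("pics/w6.png",im[...,::-1])
print(proj(i,[(.5604,.3005,.0905),(.4612,.306,.0645)]).round(0))
M=R.from_euler("z",-2.35,degrees=True).as_matrix()
E
```

```text
t 13.05 at [0.5557 0.2928 0.137 ] yaw -2.36 z-tilt [-0.0011 -0.0005] F [-0.   0.2 -0.2] w 0.705
[0.004, 0.0022, 0.0345] turn 0.0001
[0.004, 0.0022, 0.0345] turn 0.0001
[[330. 269.]
 [160. 249.]]
```

View pics/w6.png

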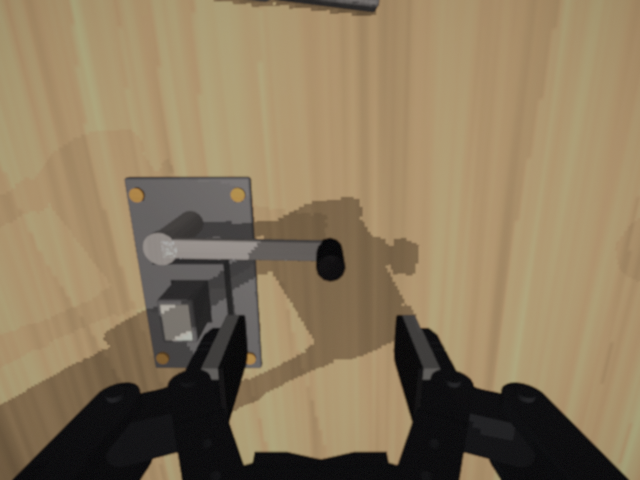

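>>> play_rows --pt "0.004 0.0022 0.035 0 50" --pt "0.004 0.0022 0.034 0 50" --pt "0 0 0 0 50" --pt "0 0 0 0 50" --pt "0 0 0 0 50"

```text
time: 13.72
tool_pos: [0.563, 0.3016, 0.0706]
tcp_rot: [2.266, 2.174, 0.005]
wrist_force: [1.0, -0.7, 0.2]
width: 0.583
```

>>> play_rows --pt "0 0 0 0 8" --pt "0 0 0 0 8" --pt "0 0 0 0 8" --pt "0 0 0 0 8" --pt "0 0 0 0 8" --squeeze 25

```text
time: 14.35
tool_pos: [0.5615, 0.3014, 0.0693]
tcp_rot: [-2.266, -2.175, 0.0]
wrist_force: [-3.5, 0.4, 5.9]
width: 0.176
```

```bash
python3 - <<'E'
from h import *
plan((.5604,.3005,.068),-2.4)
s=read_state();p=s["tool_pos"];M=R.from_rotvec(s["tcp_rot"])
pv=np.array([.4612,.306]);d=p[:2]-pv;print(np.hypot(*d),np.degrees(np.arctan2(d[1],d[0])))
a0=np.arctan2(-.0055,.0992);A=np.linspace(a0,np.radians(-92.4),16)
P=np.c_[.1*np.cos(A),.1*np.sin(A),0*A]
for D in np.diff(P,axis=0): print(M.inv().apply(D).round(4))
E
```

```text
t 14.35 at [0.5615 0.3014 0.0693] yaw -2.37 z-tilt [-0.0004  0.0003] F [-3.5  0.4  5.9] w 0.176
[-0.0009, -0.001, 0.0013] turn 0.0001
0.10037671351495497 -2.638663745190791
[-0.0104 -0.0007 -0.    ]
[-0.0102 -0.0018 -0.    ]
[-0.01   -0.0028 -0.    ]
[-0.0096 -0.0038 -0.    ]
[-0.0092 -0.0048 -0.    ]
[-0.0087 -0.0057  0.    ]
[-0.008  -0.0066  0.    ]
[-0.0073 -0.0074  0.    ]
[-0.0065 -0.0081  0.    ]
[-0.0056 -0.0087  0.    ]
[-0.0047 -0.0093  0.    ]
[-0.0037 -0.0097  0.    ]
[-0.0027 -0.01    0.    ]
[-0.0016 -0.0103  0.    ]
[-0.0005 -0.0104  0.    ]
```

>>> play_rows --pt "-0.0104 -0.0007 -0.002 0 8" --pt "-0.0102 -0.0018 -0.001 0 8" --pt "-0.01 -0.0028 0 0 8" --pt "-0.0096 -0.0038 0 0 8" --pt "-0.0092 -0.0048 0 0 8"

```text
time: 14.98
tool_pos: [0.5458, 0.2503, 0.07]
tcp_rot: [2.266, 2.174, -0.001]
wrist_force: [6.5, -1.6, -13.5]
width: 0.174
```

>>> play_rows --pt "-0.0087 -0.0057 0 0 8" --pt "-0.008 -0.0066 0 0 8" --pt "-0.0073 -0.0074 0 0 8" --pt "-0.0065 -0.0081 0 0 8" --pt "-0.0056 -0.0087 0 0 8"

```text
time: 15.6
tool_pos: [0.5085, 0.2138, 0.0705]
tcp_rot: [2.263, 2.172, -0.004]
wrist_force: [8.5, -10.2, -10.9]
width: 0.176
```

>>> play_rows --pt "-0.0047 -0.0093 0 0 8" --pt "-0.0037 -0.0097 0 0 8" --pt "-0.0027 -0.01 0 0 8" --pt "-0.0016 -0.0103 0 0 8" --pt "-0.0005 -0.0104 0 0 8"

```text
time: 16.23
tool_pos: [0.4567, 0.2058, 0.0707]
tcp_rot: [2.266, 2.175, -0.001]
wrist_force: [19.9, -7.6, -13.2]
width: 0.171
```

>>> play_rows --pt "0 -0.001 0 0 8" --pt "0 -0.001 0 0 8" --pt "0 0 0 0 8" --pt "0 0 0 0 8"

```text
time: 16.73
tool_pos: [0.4572, 0.2058, 0.0709]
tcp_rot: [2.262, 2.174, 0.003]
wrist_force: [10.7, -5.3, -17.9]
width: 0.173
```

```bash
python3 - <<'E'
from h import *
plan((.457,.2061,.068),-2.4)
E
```

```text
t 16.73 at [0.4572 0.2058 0.0709] yaw -2.27 z-tilt [ 0.004  -0.0017] F [ 10.7  -5.3 -17.9] w 0.173
[0.0003, -0.0002, 0.0029] turn 0.0004
```

>>> play_rows --pt "0 0.001 0.001 0 45" --pt "0 0 0 0 45" --pt "0 0 0 0 45" --pt "0 0 -0.04 0 45" --pt "0 0 -0.05 0 45"

```text
time: 17.35
tool_pos: [0.4553, 0.2066, 0.1604]
tcp_rot: [-2.265, -2.175, 0.004]
wrist_force: [0.6, 0.4, 0.1]
width: 0.525
```

>>> play_rows --pt "-0.02 0 -0.03 0 60" --pt "-0.03 0 -0.03 0 60" --pt "0 0 0 0 60" --pt "0 0 0 0 60"

```text
time: 17.85
tool_pos: [0.4542, 0.1571, 0.2199]
tcp_rot: [-2.267, -2.174, -0.0]
wrist_force: [-0.2, -0.5, -0.6]
width: 0.702
```

```bash
python3 - <<'E'
from h import *
plan((.49,-.1,.22),3)
s=read_state();i=camera_info("wrist");im=read_camera("wrist")
cv2.imwrite("pics/w7.png",im[...,::-1])
print(proj(i,[(.457,.2061,.0905),(.4612,.306,.0645)]).round(0))
plan((.482,-.231,.23),3.5)
E
```

```text
t 17.85 at [0.4542 0.1571 0.2199] yaw -2.38 z-tilt [-0.0002  0.0006] F [-0.2 -0.5 -0.6] w 0.702
[-0.0511, 0.0093, -0.0001] turn -0.0030
[-0.0512, 0.0083, -0.0001] turn -0.0030
[-0.0514, 0.0074, -0.0001] turn -0.0030
[-0.0515, 0.0064, -0.0001] turn -0.0030
[-0.0516, 0.0054, -0.0001] turn -0.0030
[[322. 168.]
 [323.  13.]]
t 17.90 at [0.4538 0.1572 0.2192] yaw -2.35 z-tilt [-0.0018  0.0001] F [ 0.4  0.1 -0.3] w 0.705
[-0.0552, 0.0063, -0.0016] turn -0.0023
[-0.0553, 0.0055, -0.0016] turn -0.0023
[-0.0554, 0.0047, -0.0016] turn -0.0023
[-0.0555, 0.0039, -0.0016] turn -0.0023
[-0.0555, 0.0031, -0.0016] turn -0.0023
[-0.0556, 0.0023, -0.0016] turn -0.0023
[-0.0556, 0.0014, -0.0016] turn -0.0023
```

View pics/w7.png

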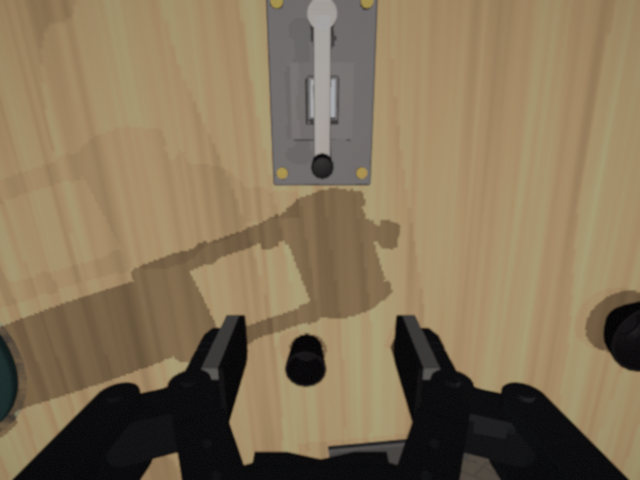

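>>> play_rows --pt "-0.0552 0.0075 -0.002 -0.0023 60" --pt "-0.0553 0.0067 -0.002 -0.0023 60" --pt "-0.0554 0.0059 -0.002 -0.0023 60" --pt "-0.0555 0.0051 -0.002 -0.0023 60" --pt "-0.0555 0.0042 -0.002 -0.0023 60"

```text
time: 18.52
tool_pos: [0.4801, -0.1212, 0.2286]
tcp_rot: [-2.183, -2.255, 0.001]
wrist_force: [1.0, 0.4, -0.4]
width: 0.703
```

>>> play_rows --pt "-0.0556 0.0034 -0.002 -0.0023 60" --pt "-0.0556 0.0026 -0.002 -0.0023 60" --pt "0 0 0 0 60" --pt "0 0 0 0 60" --pt "0 0 0 0 60"

```text
time: 19.15
tool_pos: [0.4906, -0.2297, 0.2333]
tcp_rot: [-2.151, -2.288, 0.0]
wrist_force: [0.1, -0.0, -0.4]
width: 0.703
```

```bash
python3 - <<'E'
from h import *
plan((.49,-.231,.139),3.5)
s=read_state();i=camera_info("wrist");im=read_camera("wrist")
import pickle;pickle.dump((s,i,im),open("w8.pkl","wb"))
cv2.imwrite("pics/w8.png",im[...,::-1])
print(proj(i,[(.4867,-.1791,.158),(.49,-.231,.158),(.4931,-.2828,.158)]).round(0))
E
```

```text
t 19.15 at [ 0.4906 -0.2297  0.2333] yaw 3.54 z-tilt [-0.0014  0.0012] F [ 0.1 -0.  -0.4] w 0.703
[-0.0007, -0.0003, 0.0472] turn 0.0000
[-0.0007, -0.0003, 0.0472] turn 0.0000
[[320. 178.]
 [320. 265.]
 [320. 339.]]
```

View pics/w8.png

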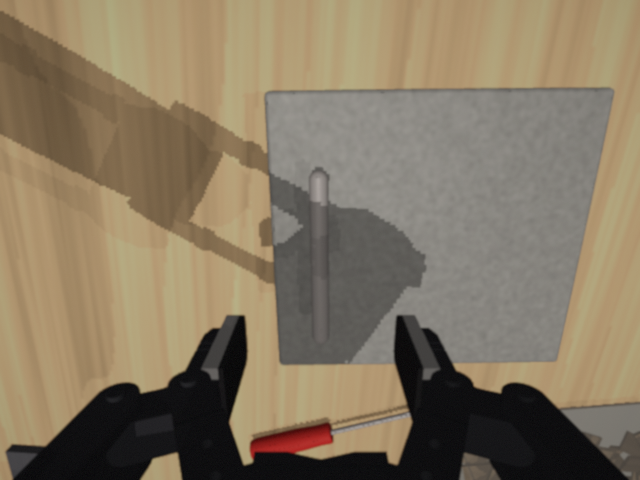

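>>> play_rows --pt "-0.001 0 0.04 0 60" --pt "0 0 0.035 0 60" --pt "0 0 0.016 0 60" --pt "0 0 0 0 60" --pt "0 0 0 0 60"

```text
time: 19.82
tool_pos: [0.492, -0.2327, 0.1449]
tcp_rot: [2.152, 2.286, 0.001]
wrist_force: [0.0, 0.2, 0.3]
width: 0.704
```

>>> play_rows --pt "0 0 0 0 2" --pt "0 0 0 0 2" --pt "0 0 0 0 2" --pt "0 0 0 0 2" --pt "0 0 0 0 2" --squeeze 60

```text
time: 20.45
tool_pos: [0.4902, -0.2328, 0.1441]
tcp_rot: [-2.153, -2.287, 0.002]
wrist_force: [-3.9, -0.4, 5.1]
width: 0.103
```

```bash
python3 - <<'E'
from h import *
plan((.49,-.231,.14),3.5)
for t in (.025,.05,.1,.15,.2): print(t, -180*np.cos(t)+47*np.sin(t)+180, 180*np.sin(t)+47*np.cos(t)-47)
E
```

```text
t 20.45 at [ 0.4902 -0.2328  0.1441] yaw 3.46 z-tilt [-0.0014 -0.0006] F [-3.9 -0.4  5.1] w 0.103
[0.0018, -0.0, 0.0041] turn -0.0001
0.025 1.2311246783650063 4.484844529606242
0.05 2.5739740846279346 8.93751270728552
0.1 5.5914208323562775 17.735210764496287
0.15 9.044798197771541 26.371104508241842
0.2 12.925474535944375 34.82360870164938
```

>>> play_rows --pt "0 0.0005 -0.002 0 2" --pt "0 0.0005 -0.002 0 2" --pt "0 0.0008 -0.002 0 2" --pt "0 0.0007 -0.002 0 2" --pt "0 0 0 0 2"

```text
time: 21.08
tool_pos: [0.4907, -0.2326, 0.1465]
tcp_rot: [-2.15, -2.284, 0.006]
wrist_force: [1.7, -8.6, -19.5]
width: 0.103
```

>>> play_rows --pt "0 0.0006 -0.002 0 2" --pt "0 0.0006 -0.002 0 2" --pt "0 0.0007 -0.002 0 2" --pt "0 0.0007 -0.002 0 2" --pt "0 0.0007 -0.002 0 2"

```text
time: 21.7
tool_pos: [0.4944, -0.2324, 0.1586]
tcp_rot: [-2.151, -2.284, 0.006]
wrist_force: [-2.2, -6.2, -10.4]
width: 0.105
```

```bash
python3 - <<'E'
from h import *
plan((.503,-.232,.179),3.5)
E
```

```text
t 21.70 at [ 0.4944 -0.2324  0.1586] yaw 3.45 z-tilt [-0.0056  0.0003] F [ -2.2  -6.2 -10.4] w 0.105
[-0.0001, 0.0085, -0.0204] turn -0.0001
```

>>> play_rows --pt "0 0.0014 -0.004 0 2" --pt "0 0.0015 -0.004 0 2" --pt "0 0.0017 -0.004 0 2" --pt "0 0.0018 -0.004 0 2" --pt "0 0.0012 -0.002 0 2"

```text
time: 22.32
tool_pos: [0.5015, -0.2318, 0.1766]
tcp_rot: [-2.15, -2.284, 0.007]
wrist_force: [-4.6, -5.5, -10.5]
width: 0.105
```

>>> play_rows --pt "0 0 0 0 2" --pt "0 0 0 0 2" --pt "0 0 0 0 2" --pt "0 0 0 0 2" --pt "0 0 0 0 2"

```text
time: 22.95
tool_pos: [0.5018, -0.2318, 0.1773]
tcp_rot: [-2.15, -2.284, 0.006]
wrist_force: [-4.4, -4.3, -6.1]
width: 0.099
```

```bash
python3 - <<'E'
from h import *
plan((.503,-.232,.178),3.5)
s=read_state();i=camera_info("wrist");im=read_camera("wrist");t=camera_info("top")
cv2.imwrite("pics/w9.png",np.hstack([cv2.resize(im[...,::-1],(400,300)),cv2.resize(read_camera("scene")[150:330,160:400,::-1],(400,300))]))
# predicted lid front corners per angle, box yaw 3.5
A=R.from_euler("z",3.5,degrees=True)
for th in(0,.15,.2,.25):
    r=.21;p=[A.apply([.18-r*np.cos(th)+.012*np.sin(th),y,.111+r*np.sin(th)+.012*np.cos(th)])+[.49,-.231,0] for y in(.095,-.095)]
    print(th,proj(i,p).round(0).tolist(),proj(camera_info("scene"),p).round(0).tolist())
plan((.503,-.232,.178),3.5)
E
```

```text
t 22.95 at [ 0.5018 -0.2318  0.1773] yaw 3.46 z-tilt [-0.006   0.0005] F [-4.4 -4.3 -6.1] w 0.099
[-0.0003, 0.0012, -0.0007] turn -0.0001
0 [[234.0, 88.0], [256.0, 413.0]] [[293.0, 199.0], [229.0, 181.0]]
0.15 [[227.0, 83.0], [254.0, 454.0]] [[292.0, 192.0], [227.0, 174.0]]
0.2 [[227.0, 80.0], [255.0, 469.0]] [[291.0, 189.0], [226.0, 172.0]]
0.25 [[229.0, 78.0], [258.0, 487.0]] [[291.0, 187.0], [225.0, 169.0]]
t 23.05 at [ 0.5018 -0.2318  0.1773] yaw 3.46 z-tilt [-0.0059  0.0005] F [-3.7 -4.3 -6.4] w 0.104
[-0.0003, 0.0012, -0.0007] turn -0.0001
```

```bash
python3 - <<'E'
from h import *
from scipy.optimize import least_squares
i=camera_info("wrist");im=cv2.cvtColor(read_camera("wrist"),cv2.COLOR_RGB2HSV)[...,1].astype(float)
im=cv2.GaussianBlur(im,(5,5),0);g=im[1:]-im[:-1]
U=np.arange(250,520,15);V=np.array([g[30:170,u].argmin()+30.5 for u in U]);print(list(zip(U,V)))
A=R.from_euler("z",3.5,degrees=True)
for th in(0,.1,.15,.2,.25,.3):
    r=np.linspace(.21,.02,40)
    p=proj(i,[A.apply([.18-a*np.cos(th)+.012*np.sin(th),.095,.111+a*np.sin(th)+.012*np.cos(th)])+[.49,-.231,0] for a in r])
    d=V-np.interp(U,p[:,0],p[:,1]);print(th,d.round(1).tolist())
E
```

```text
[(np.int64(250), np.float64(69.5)), (np.int64(265), np.float64(69.5)), (np.int64(280), np.float64(69.5)), (np.int64(295), np.float64(69.5)), (np.int64(310), np.float64(69.5)), (np.int64(325), np.float64(69.5)), (np.int64(340), np.float64(69.5)), (np.int64(355), np.float64(69.5)), (np.int64(370), np.float64(69.5)), (np.int64(385), np.float64(69.5)), (np.int64(400), np.float64(69.5)), (np.int64(415), np.float64(69.5)), (np.int64(430), np.float64(69.5)), (np.int64(445), np.float64(70.5)), (np.int64(460), np.float64(70.5)), (np.int64(475), np.float64(70.5)), (np.int64(490), np.float64(70.5)), (np.int64(505), np.float64(70.5))]
0 [-18.2, -18.1, -18.1, -18.1, -18.1, -18.1, -18.1, -18.1, -18.1, -18.1, -18.2, -18.2, -18.2, -17.3, -17.4, -17.4, -17.5, -17.6]
0.1 [-15.1, -15.2, -15.3, -15.3, -15.4, -15.5, -15.6, -15.8, -15.9, -16.0, -16.2, -16.3, -16.5, -15.6, -15.8, -16.0, -16.2, -16.4]
0.15 [-13.3, -13.4, -13.6, -13.7, -13.9, -14.0, -14.2, -14.4, -14.6, -14.8, -15.0, -15.2, -15.4, -14.6, -14.9, -15.1, -15.4, -15.6]
0.2 [-11.3, -11.5, -11.7, -11.9, -12.1, -12.4, -12.6, -12.9, -13.1, -13.4, -13.7, -13.9, -14.2, -13.5, -13.8, -14.1, -14.5, -14.8]
0.25 [-9.0, -9.2, -9.5, -9.8, -10.1, -10.4, -10.8, -11.1, -11.4, -11.8, -12.1, -12.5, -12.9, -12.2, -12.6, -13.0, -13.4, -13.8]
0.3 [-6.3, -6.6, -7.0, -7.4, -7.8, -8.2, -8.6, -9.0, -9.5, -9.9, -10.4, -10.8, -11.3, -10.7, -11.2, -11.7, -12.2, -12.7]
```

```bash
python3 - <<'E'
from h import *
import pickle
from scipy.optimize import least_squares
def edges(i,im):
    im=cv2.GaussianBlur(cv2.cvtColor(im,cv2.COLOR_RGB2HSV)[...,1].astype(float),(5,5),0);g=im[1:]-im[:-1];h=im[:,1:]-im[:,:-1]
    U=np.arange(300,560,10);V=np.array([g[30:170,u].argmin()+30.5 for u in U])
    W=np.arange(100,150,5);X=np.array([h[w,180:320].argmin()+180.5 for w in W]); return U,V,W,X
def res(x,th,i,E):
    U,V,W,X=E;A=R.from_euler("z",x[0],degrees=True);o=np.array([x[1],x[2],0])
    f=lambda a,y:A.apply([.18-a*np.cos(th)+.012*np.sin(th),y,.111+a*np.sin(th)+.012*np.cos(th)])+o
    p=proj(i,[f(a,.095) for a in np.linspace(.21,.0,40)]);q=proj(i,[f(.21,y) for y in np.linspace(.095,-.05,30)])
    return np.r_[V-np.interp(U,p[:,0],p[:,1]),X-np.interp(W,q[:,1],q[:,0])]
s,i,im=pickle.load(open("w8.pkl","rb"));E=edges(i,im)
r=least_squares(lambda x:res(x,0,i,E),[3.5,.49,-.231],x_scale=[1,.01,.01],loss="soft_l1");print(r.x,np.abs(r.fun).max())
j=camera_info("wrist");F=edges(j,read_camera("wrist"))
r2=least_squares(lambda t:res(r.x,t[0],j,F),[.2],loss="soft_l1");print("lid",r2.x,r2.fun.round(1))
s=read_state();print(s["time"],s["tool_pos"],s["wrist_force"],s["width"])
E
```

```text
[ 4.35166486  0.48700623 -0.22666688] 0.48722366058494515
lid [0.18793549] [ 0.3  0.2  0.2  0.2  0.1  0.1  0.  -0.  -0.1 -0.2 -0.2 -0.3 -0.4 -0.5
  0.4  0.4  0.3  0.2  0.1 -0.  -0.1 -0.3 -0.4 -0.5  0.4  0.3 -1.3 -0.7
 -1.2 -1.7 -1.1 -1.6 -1.  -1.5 -2.  -1.4]
23.15 [ 0.50180381 -0.23177041  0.1772871 ] [-4.16131448 -4.47767364 -6.19303372] 0.10610909690666792
```

```bash
python3 -c "
from workcell import *
print(finish_job())"
```

```text
the job is handed in; nothing more can be done
None
```

I seated the relay, shut the lever and handed the job in at about 23 s with the lid held open about 4 cm. `finish_job` gave no verdict.

- **Relay:** I inserted it in the pocket and pressed it down from above with the fingers closed. They stopped firmly at z = 0.056 m under 18 N, which is the height of a fully seated relay's top.
- **Lever:** I swung it to its end stop by gripping the knob. A wrist picture afterwards showed the knob within about 1 pixel of where it should be when shut. I did not look at the relay and lever again after lifting the lid.
- **Lid:** I broke it free slowly. The lift of the hand gives about 0.19 rad, and fitting the lid's edges in the wrist image gives 0.188 rad, a gap of about 4 cm. The hand stood still to within about 1 mm for the last second, with the bar gripped at 60 N.

**Checks that failed or disagreed:**
- **First lid-edge check:** it was off by about 13 pixels because it used the rough box pose. I redid it against the picture of the shut lid, and it then agreed to within 2 pixels.
- **Last picture:** I could not view it, because the 12-picture limit was reached. The final lid check is therefore numbers only.
- **Bystanders:** the route stayed clear of them, but I did not measure their positions again at the end.

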